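# Unlock the balance and set a cup on its pan gently

### The arm

A 7-joint arm with a two-finger parallel gripper is mounted at the origin on the work surface; the furniture and walls round the work are solid. World frame = base frame: x ahead of the robot, y to its left, z up, the work surface at z = 0. Lengths are in m, angles in rad, forces in N, time in s.
With the tool pointing down it reaches from about 0.425 to 0.925 m from the base axis. Payload 6.8 kg.
Tool frame: the origin (TCP) lies on the mounting face of the last link; the fingertips stand 173 mm ahead of it and the grasp point (between the pads) lies 155 mm ahead of it; z points along the fingers, y is the line along which they close (so a half turn about z gives the same grasp; the last joint's range is limited). The gripper opens to 85 mm and grips with 20 to 120 N. Pads are 22 mm wide; open, the fingers measure 114 mm over their backs; the gripper's body (76 mm by 85 mm) begins 54 mm behind the grasp point. The pads swing forward as they close: fully open they stand 13 mm farther back than shut.
Start: joints at [-1.278, 0.477, 0.022, 1.555, -0.011, 1.109, -0.083], TCP at [0.263, 0.622, 0.405] pointing down, gripper open.
Joint ranges: [-2.96, 2.96], [-0.34, 2.1], [-1.41, 1.46], [0.24, 2.44], [-1.37, 4.51], [0.17, 1.92], [-2.96, 2.96]. Speed limits (rad/s): [2.39, 2.39, 3.14, 3.14, 3.14, 3.14, 3.14].

### API

Orientations are given as a unit quaternion [w, x, y, z].
In Python, from station import bot gives the robot as it stands. The module is installed in compiled form; this text tells all that it offers.
- The arm moves only by the shell command python3 -m pendant 'ROWS' [FORCE]. ROWS is JSON, a list of rows, each a list of 5 numbers: the finger opening in m, from 0 to 0.0854, then the shift along the tool's x, y, z in m, then the turn about the tool's z in degrees. In form: [[jaw, x, y, z, yaw], ...]. A call has 1 to 12 rows; each row shifts and turns the commanded pose from where the row before left it, along the tool's axes as they then stand; what a row does not reach is not made up. A row lasts 1/12 s, in which the tool goes at most 41.7 mm and 7.16 degrees, less where a joint would pass 70% of its speed; a pose out of reach is approached as far as the arm can. A call with a gripper value outside its range is refused whole. The fingers move at their own pace and stop on an object; FORCE is the grip in N (left out, the last holds). Time passes only in rows, so rows that do not move let the fingers close. It gives the time, the measured TCP pose, the force, the opening and the grip force at its end, in the units of the state.
- bot.get_obs(): the state, without advancing time (a new reading comes with each control period).
- bot.read_camera(name): name is "side" or "top" or "wrist"; returns (picture, depth): 480x640x3 uint8, blue, green, red; 480x640 float32, m along the optical axis (not along the pixel's ray), 0 where there is no reading.
- bot.camera_model(name): a dict with "intrinsics" (3x3 intrinsics, pixels), "R" (3x3) and "t" (3): a world point X has camera coordinates R X + t. Camera axes: x right, y down, z forward; pixel columns grow to the right and rows downward; lengths in m; the calibration is good to about 2 mm. A picture is of the moment at which its call begins: read the wrist's pose just before it. camera_model takes no time and is no camera call; for the wrist camera it gives the pose at the moment of the call.
- bot.hand_in(): hands the job in; it is judged then, once.
Trained networks look in the newest picture that a camera, given by its name, has taken for a name from the list of things; names that differ only in an ending like _2 or _b are one class to them, and where a whole thing is asked for, a point or a joint stands for the part that bears it (a point fixed in the world has none). Each returns a list of dicts, best first, with "score" (0 to 1); they miss things now and then, are a little off and sometimes report something else, mostly with a low value. They report only what shows in the picture. A call takes as long as a camera call. They do not tell look-alikes from the thing itself.
- bot.boxes_of(name, camera): "at" ([column, row] in pixels, amid what is visible of it).
- bot.trace(name, camera): "mask" (480x640 bool, what is visible of it) and "at" ([column, row] in pixels, amid what is visible of it).
- bot.pinpoint(name, camera): "at" ([column, row] in pixels: a listed point, or the origin of a listed thing).
The state is a dict: "t": time; "q": joint angles; "joint_vel": joint speeds; "joint_torque": joint torques, N m; "eef_pos": TCP position; "tool_rot": TCP orientation; "contact_force": force on the tool from outside, world axes, zero at the start; "torque": the same for the moment, N m; "gripper_width": opening from 0.0 (shut) to 1.0 (fully open); "grasp_force": force on a finger pad.
Only numpy, scipy, OpenCV 4.12 (cv2) and the standard library are available. Lean on these libraries where they do the work, as an engineer would, in place of code of your own. Each camera call takes 0.05 s, during which the arm holds its last target. There are 200 camera calls.

### The job

Get the laboratory balance ready and load it: slide its transport lock all the way back from the pan to its end stop, then pick up the thin plastic cup and stand it upright in the middle of the weighing pan. Set it down gently, without dropping it, because the pan must never be loaded with more than 5 N; keep the cup upright throughout and leave the bottle and the timer where they are.

Things in the scene. Friction and masses are not known exactly. Their poses are not given: they have to be found in the camera images.
- balance: top-loading laboratory balance, fixed on the worktop; white housing 300 x 190 mm, flat top 56 mm above the worktop, low key panel (up to 70 mm high) across its front end. Origin: under the housing's centre on the worktop. x points from the key panel to the pan (away from the robot at yaw 0), y to the left, z up
- pan: round flat steel weighing pan, 110 mm across, on the balance 80 mm behind its centre; origin at the centre of its upper face, 70 mm above the worktop when empty. It is sprung like a load cell: it gives way straight down by 1 mm per newton, at most 9 mm. It may take 5 N at most, from anything
- lock (a joint): transport lock of the balance: 0 = locked (steel tongue 14 mm wide, 4 mm thick, 3 mm over the pan, reaching almost to the pan's centre), 0.055 m = end stop, tongue drawn wholly off the pan. It slides along the balance's -x (away from the pan, towards the key panel), friction about 1.2 N, and stays where it is left
- lock_grip (a point): middle of the upright grey grip block of the lock, which is 24 mm long (balance x), 20 mm wide (balance y) and 34 mm high, standing on the housing from 58 to 92 mm above the worktop; this point lies 80 mm above the worktop and moves with the lock
- cup: thin-walled white plastic cup with crumpled foil in it, slightly conical, 73 mm high (wall to 62 mm), 52 mm across the foot and 63 mm across the rim, about 80 g, standing on the worktop to the left of the balance, nearer to the robot or farther from it than the bottle; origin at the centre of its underside, z up
- bottle: bystander: white reagent bottle with a black cap, 50 mm across, 117 mm high, standing on the worktop to the left of the balance, 120 mm or more in front of or behind the cup; origin at the centre of its underside
- timer: bystander: small flat bench timer, 62 x 62 x 19 mm, lying on the worktop to the left of the cup and bottle; origin at the centre of its underside
Mind the look-alikes: they are no part of the job. What is shaped like the cup but orange or purple is not meant.

How it is judged:
By the outcome, as a careful person would: the job done as asked, in the order asked, and still so for the second after the job is handed in, with the robot touching nothing.
It also fails if it takes over 56 s, if anything falls off the work surface, if the arm or the gripper's body presses on something with over 40 N, if the wrist force passes 120 N, or if a joint passes its speed limit or range.

## Working session

There is one attempt and no reset: what is moved stays moved. The work goes in short steps, Python scripts to look and compute and a shell command to move; the robot and the scene stay as the last step left them, time stands still between calls to the robot, and variables do not carry over. Pictures are saved under pics/ and viewed, at most 10 in all, crops included, and the job is handed in when it is done.

```bash
mkdir -p pics
cat > h.py <<'E'
import numpy as np, cv2
from station import bot
def world(cam,uv,depth=None,z=None):
    m=bot.camera_model(cam);K=np.array(m["intrinsics"]);R=np.array(m["R"]);t=np.array(m["t"])
    d=np.linalg.solve(K,[uv[0],uv[1],1.0])
    o=-R.T@t; r=R.T@d
    s=depth if z is None else (z-o[2])/r[2]
    return o+s*r
def cloud(cam,depth):
    m=bot.camera_model(cam);K=np.array(m["intrinsics"]);R=np.array(m["R"]);t=np.array(m["t"])
    v,u=np.mgrid[0:480,0:640]
    p=np.stack([(u-K[0,2])/K[0,0]*depth,(v-K[1,2])/K[1,1]*depth,depth],-1)
    return (p-t)@R
E
python3 - <<'E'
from h import *
o=bot.get_obs();print(o["t"],o["eef_pos"],o["tool_rot"])
ims=[]
for c in("top","side"):
    im,d=bot.read_camera(c);P=cloud(c,d);ims.append(im)
    print(c,bot.camera_model(c)["t"])
    for n in("balance","pan","lock","cup","bottle","timer"):
        for r in bot.trace(n,c)[:3]:
            p=P[r["mask"]&(d>0)]
            print(n,round(r["score"],2),np.round(r["at"]),np.round(np.median(p,0),3) if len(p) else None,"zmax",np.round(np.percentile(p[:,2],98),3) if len(p) else None,np.median(im[r["mask"]],0))
    for n in("lock_grip","pan","balance","cup"):
        for r in bot.pinpoint(n,c)[:3]:
            z={"lock_grip":.08,"pan":.07}.get(n,0); print("pt",n,round(r["score"],2),np.round(r["at"]),np.round(world(c,r["at"],z=z),3))
    cv2.imwrite(f"pics/{c}1.png",im)
E
```

```text
0.0 [0.26328388 0.62124594 0.40372222] [-9.88254607e-05  1.99065950e-01  9.79985672e-01 -9.05904669e-04]
top [0.1037676  0.57537554 0.99123254]
balance 0.91 [370. 251.] [0.541 0.015 0.057] zmax 0.077 [250. 244. 241.]
pan 0.55 [376. 212.] [ 0.628 -0.003  0.07 ] zmax 0.074 [230. 240. 240.]
lock 0.97 [374. 246.] [0.553 0.01  0.078] zmax 0.094 [179. 187. 192.]
cup 0.95 [463. 249.] [ 0.557 -0.168  0.06 ] zmax 0.073 [109.  37.  91.]
cup 0.73 [226. 293.] [0.453 0.297 0.062] zmax 0.073 [167.  175.5 181.5]
cup 0.6 [275. 272.] [0.508 0.196 0.062] zmax 0.073 [ 34. 101. 200.]
bottle 0.61 [252. 224.] [0.593 0.251 0.085] zmax 0.119 [72. 78. 82.]
timer 0.94 [177. 240.] [0.569 0.415 0.017] zmax 0.021 [227. 232. 232.]
pt lock_grip 0.69 [370. 254.] [0.538 0.015 0.08 ]
pt pan 0.74 [376. 211.] [0.627 0.004 0.07 ]
pt balance 0.96 [366. 254.] [0.547 0.016 0.   ]
pt cup 0.95 [229. 296.] [0.453 0.302 0.   ]
pt cup 0.72 [455. 252.] [ 0.558 -0.174  0.   ]
pt cup 0.58 [280. 272.] [0.507 0.198 0.   ]
side [0.56302631 0.03102235 1.45914852]
balance 0.72 [333. 227.] [0.542 0.05  0.054] zmax 0.075 [200. 209. 211.]
balance 0.2 [334. 208.] [0.546 0.018 0.075] zmax 0.092 [131. 133. 135.]
pan 0.7 [301. 205.] [0.628 0.005 0.068] zmax 0.072 [202. 215. 220.]
lock 0.56 [334. 208.] [0.544 0.018 0.075] zmax 0.092 [133.  137.5 142. ]
cup 0.69 [363. 307.] [0.453 0.313 0.053] zmax 0.07 [137.5 146.  150. ]
cup 0.66 [343. 273.] [0.507 0.212 0.052] zmax 0.071 [ 24.  85. 153.]
cup 0.61 [338. 179.] [ 0.558 -0.156  0.049] zmax 0.07 [93. 42. 83.]
bottle 0.56 [295. 283.] [0.598 0.272 0.064] zmax 0.116 [109. 118. 126.]
timer 0.77 [296. 357.] [0.568 0.424 0.014] zmax 0.019 [201. 210. 213.]
pt lock_grip 0.78 [337. 210.] [0.54 0.02 0.08]
pt pan 0.97 [303. 203.] [ 0.626 -0.012  0.07 ]
pt balance 0.92 [334. 236.] [0.545 0.016 0.   ]
pt cup 0.98 [342. 287.] [0.505 0.199 0.   ]
pt cup 0.85 [339. 193.] [ 0.555 -0.174  0.   ]
pt cup 0.56 [362. 323.] [0.452 0.303 0.   ]
```

View pics/top1.png

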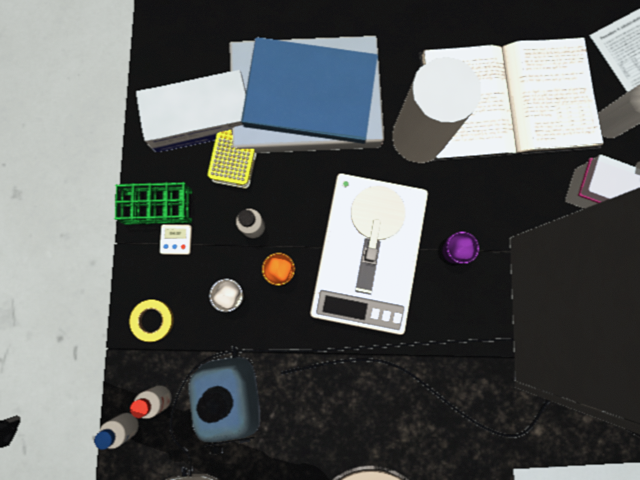

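Run:
```python
from h import *
for c in("top","side"):
    im,d=bot.read_camera(c);P=cloud(c,d);z=P[...,2]
    x,y=P[...,0],P[...,1]
    m=(d>0)&(abs(x-.45)<.07)&(abs(y-.302)<.05)&(z>.054)&(z<.066)
    (ctr,r)=cv2.minEnclosingCircle(P[m][:,:2].astype(np.float32));print(c,"cup",ctr,r,m.sum())
    m=(d>0)&(abs(x-.545)<.07)&(abs(y-.016)<.04)&(z>.085)&(z<.098)
    q=P[m][:,:2];print("grip top",cv2.minAreaRect(q.astype(np.float32)),q.min(0),q.max(0),m.sum(),np.median(z[m]))
    m=(d>0)&(abs(x-.545)<.2)&(abs(y-.016)<.12)&(z>.048)&(z<.064)
    print("bal",cv2.minAreaRect(P[m][:,:2].astype(np.float32)))
    m=(d>0)&(abs(x-.627)<.07)&(abs(y)<.07)&(z>.0655)&(z<.075)
    print("pan",cv2.minEnclosingCircle(P[m][:,:2].astype(np.float32)))
```

```text
top cup (0.4537455141544342, 0.29763513803482056) 0.03165331110358238 320
grip top ((0.5381051898002625, 0.01416028756648302), (0.020456548780202866, 0.024085156619548798), 79.98561096191406) [0.52615011 0.00301968] [0.55110958 0.02478891] 128 0.09129150201588865
bal ((0.546971321105957, 0.012964390218257904), (0.18969164788722992, 0.29979655146598816), 80.18619537353516)
pan ((0.6185134649276733, 0.0014264914207160473), 0.06286779046058655)
side cup (0.45459407567977905, 0.2965727150440216) 0.0340990275144577 369
grip top ((0.5377774834632874, 0.014262275770306587), (0.025386717170476913, 0.02392902970314026), 80.12435150146484) [0.52653785 0.00070121] [0.55066982 0.02868631] 57 0.0893324152839488
bal ((0.5466353893280029, 0.014163866639137268), (0.1957339346408844, 0.29962021112442017), 79.75141143798828)
pan ((0.6194847226142883, -0.0035443510860204697), 0.06194936856627464)
```

The top view shows the white cup at about (226,295), the orange look-alike at (278,268), the bottle at (249,222), the purple one at (462,248) and the balance at (370,251). The pan lies towards the far end, so yaw is about -10°. The lock grip is at (0.538, 0.0145), the pan centre at (0.626, 0.000) and the cup at (0.454, 0.297).

```bash
cat >> h.py <<'E'
from scipy.spatial.transform import Rotation as Ro
def to(x,y,z,yang):
    """remaining move in tool axes to TCP x,y,z with tool y at world angle yang (deg)"""
    o=bot.get_obs();w,a,b,c=o["tool_rot"];R=Ro.from_quat([a,b,c,w]).as_matrix()
    e=np.array([x,y,z])-o["eef_pos"]; a0=np.degrees(np.arctan2(R[1,1],R[0,1]))
    dy=-((yang-a0+90)%180-90)
    print("t",round(o["t"],2),"pos",np.round(o["eef_pos"],4),"yang",round(a0,1),"turn",round(dy,1),"shift",np.round(R.T@e,4),"tilt",np.round(R[:,2],3),"F",np.round(o["contact_force"],1),"g",round(o["gripper_width"],3),round(o["grasp_force"],1))
E
python3 -m pendant '[[0.085,0,0,0,-6.6],[0.085,0,0,0,-6.6],[0.085,0,0,0,0]]' 20
python3 -c "
from h import *
to(.538,.0145,.33,80)"
```

```text
t: 1.45
eef_pos: [0.2634, 0.6215, 0.4047]
tool_rot: [-0.0, 0.083, 0.997, 0.0]
contact_force: [-1.0, 0.8, 0.5]
gripper_width: 0.995
grasp_force: 0.0
t 1.45 pos [0.2634 0.6215 0.4047] yang 80.5 turn 0.5 shift [-0.3714 -0.5531  0.0746] tilt [-0.  0. -1.] F [-1.   0.8  0.5] g 0.995 0.0
```

```bash
python3 -m pendant '[[0.085,-0.018,-0.027,0,0],[0.085,-0.018,-0.027,0,0],[0.085,-0.018,-0.027,0,0],[0.085,-0.018,-0.027,0,0],[0.085,-0.018,-0.027,0,0],[0.085,-0.018,-0.027,0,0],[0.085,-0.018,-0.027,0,0],[0.085,-0.018,-0.027,0,0],[0.085,-0.018,-0.027,0,0],[0.085,-0.018,-0.027,0,0]]' >/dev/null
python3 -m pendant '[[0.085,-0.018,-0.027,0.008,0],[0.085,-0.018,-0.027,0.008,0],[0.085,-0.018,-0.027,0.008,0],[0.085,-0.018,-0.027,0.008,0],[0.085,-0.018,-0.027,0.008,0],[0.085,-0.018,-0.027,0.008,0],[0.085,-0.018,-0.027,0.008,0],[0.085,-0.018,-0.027,0.008,0],[0.085,-0.018,-0.027,0.008,0],[0.085,-0.009,-0.013,0.003,0],[0.085,0,0,0,0],[0.085,0,0,0,0]]'
python3 - <<'E'
from h import *
to(.538,.0145,.239,80)
im,d=bot.read_camera("wrist");P=cloud("wrist",d);x,y,z=P[...,0],P[...,1],P[...,2]
cv2.imwrite("pics/w1.png",im)
m=(d>0)&(abs(x-.545)<.07)&(abs(y-.016)<.04)&(z>.087)&(z<.097)
print("grip",cv2.minAreaRect(P[m][:,:2].astype(np.float32)),m.sum(),np.median(z[m]))
m=(d>0)&(abs(x-.627)<.075)&(abs(y)<.075)&(z>.0675)&(z<.072)
print("pan",cv2.minEnclosingCircle(P[m][:,:2].astype(np.float32)),m.sum())
for n in ("lock_grip","pan"):
  for r in bot.pinpoint(n,"wrist")[:1]: print(n,r["score"],r["at"],world("wrist",r["at"],z=.08 if n!="pan" else .07))
E
```

```text
t: 3.28
eef_pos: [0.5202, 0.0428, 0.3296]
tool_rot: [-0.0, 0.088, 0.996, -0.0]
contact_force: [0.1, 0.9, -1.4]
gripper_width: 0.996
grasp_force: 0.0
t 3.28 pos [0.5202 0.0428 0.3296] yang 79.9 turn -0.1 shift [-0.0224 -0.0248  0.0906] tilt [-0. -0. -1.] F [ 0.1  0.9 -1.4] g 0.996 0.0
grip ((0.5363789796829224, 0.0150448027998209), (0.02048945240676403, 0.024166453629732132), 80.33325958251953) 1273 0.09232982411934407
pan ((0.6241896748542786, -0.0002692930866032839), 0.0554090179502964) 13440
lock_grip 0.72 [273.4, 292.8] [0.53944582 0.01312364 0.08      ]
pan 0.55 [285.4, 398.5] [0.62823263 0.00239531 0.07      ]
```

View pics/w1.png

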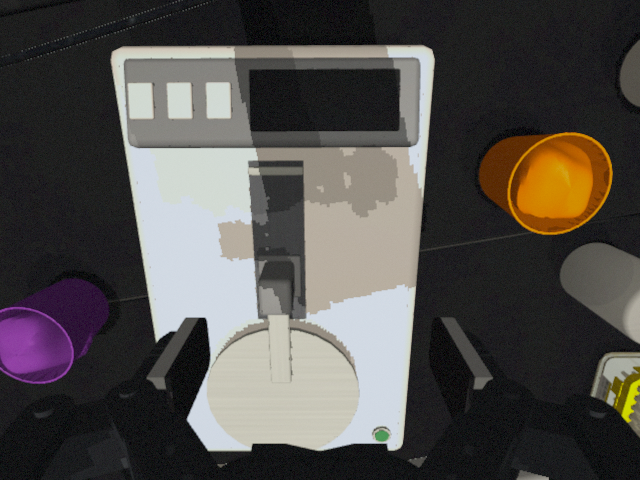

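The wrist view shows the grip block at (275,285), the tongue reaching over the pan at (283,385), and nothing beside the block. Next I'll lower and grip it.

```bash
python3 -m pendant '[[0.05,-0.0107,-0.0122,0,0],[0.05,-0.0107,-0.0122,0,0],[0.05,0,0,0.015,0],[0.05,0,0,0.02,0],[0.05,0,0,0.02,0],[0.05,0,0,0.015,0],[0.05,0,0,0,0],[0.05,0,0,0,0]]' 20
python3 -c "
from h import *
to(.537,.0148,.239,80)"
```

```text
t: 4.1
eef_pos: [0.5367, 0.0171, 0.2596]
tool_rot: [-0.001, 0.084, 0.996, 0.0]
contact_force: [0.1, -0.2, 1.2]
gripper_width: 0.584
grasp_force: 0.0
t 4.1 pos [0.5367 0.0171 0.2596] yang 80.3 turn 0.3 shift [-0.0007 -0.0022  0.0206] tilt [-0.001  0.    -1.   ] F [ 0.1 -0.2  1.2] g 0.584 0.0
```

```bash
python3 -m pendant '[[0.05,-0.0005,-0.002,0.01,0],[0.05,0,0,0.01,0],[0.05,0,0,0,0],[0.018,0,0,0,0],[0.018,0,0,0,0],[0.018,0,0,0,0],[0.018,0,0,0,0],[0.018,0,0,0,0],[0.018,0,0,0,0]]' 20
python3 -c "
from h import *
to(.537-.0542,.0148+.0096,.239,80)"
```

```text
t: 4.85
eef_pos: [0.5372, 0.013, 0.2401]
tool_rot: [0.0, 0.086, 0.996, -0.0]
contact_force: [-2.3, -5.9, 4.4]
gripper_width: 0.228
grasp_force: 22.6
t 4.85 pos [0.5372 0.013  0.2401] yang 80.2 turn 0.2 shift [0.0556 0.002  0.0011] tilt [ 0.    -0.001 -1.   ] F [-2.3 -5.9  4.4] g 0.228 22.6
```

```bash
python3 -m pendant '[[0.018,0.003,0.0005,0,0],[0.018,0.006,0.0005,0,0],[0.018,0.006,0,0,0],[0.018,0.006,0,0,0],[0.018,0.006,0,0,0],[0.018,0.006,0,0,0],[0.018,0.006,0,0,0],[0.018,0.006,0,0,0],[0.018,0.006,0,0,0],[0.018,0.004,0,0,0],[0.018,0.003,0,0,0],[0.018,0,0,0,0]]' 20
python3 -c "
from h import *
to(.537-.0542,.0148+.0096,.239,80)"
```

```text
t: 5.85
eef_pos: [0.4859, 0.0219, 0.2413]
tool_rot: [0.009, 0.087, 0.996, -0.001]
contact_force: [21.6, -15.0, -15.4]
gripper_width: 0.227
grasp_force: 20.4
t 5.85 pos [0.4859 0.0219 0.2413] yang 80.1 turn 0.1 shift [0.0035 0.0019 0.0023] tilt [ 0.018 -0.003 -1.   ] F [ 21.6 -15.  -15.4] g 0.227 20.4
```

```bash
python3 -m pendant '[[0.05,0,0,0,0],[0.05,0,0,0,0],[0.05,0,0,0,0],[0.05,0,0,-0.02,0],[0.05,0,0,-0.03,0],[0.05,0,0,-0.03,0],[0.05,0,0,0,0],[0.05,0,0,0,0]]' 20
python3 - <<'E'
from h import *
to(.537-.0542,.0148+.0096,.239,80)
for c in("wrist","top"):
    im,d=bot.read_camera(c);P=cloud(c,d);x,y,z=P[...,0],P[...,1],P[...,2]
    m=(d>0)&(abs(x-.5)<.06)&(abs(y-.016)<.03)&(z>.087)&(z<.097)
    if m.sum():print(c,"grip",cv2.minAreaRect(P[m][:,:2].astype(np.float32)),m.sum(),np.median(z[m]))
    cv2.imwrite(f"pics/{c}2.png",im)
E
```

```text
t: 6.52
eef_pos: [0.4804, 0.0254, 0.3211]
tool_rot: [0.002, 0.085, 0.996, 0.001]
contact_force: [0.3, -0.2, 0.2]
gripper_width: 0.587
grasp_force: 0.0
t 6.52 pos [0.4804 0.0254 0.3211] yang 80.3 turn 0.3 shift [-0.0023 -0.0008  0.0821] tilt [ 0.003  0.002 -1.   ] F [ 0.3 -0.2  0.2] g 0.587 0.0
wrist grip ((0.48988276720046997, 0.021054968237876892), (0.02017185650765896, 0.023908831179142), 80.81587982177734) 1363 0.09095130077216414
```

View pics/wrist2.png

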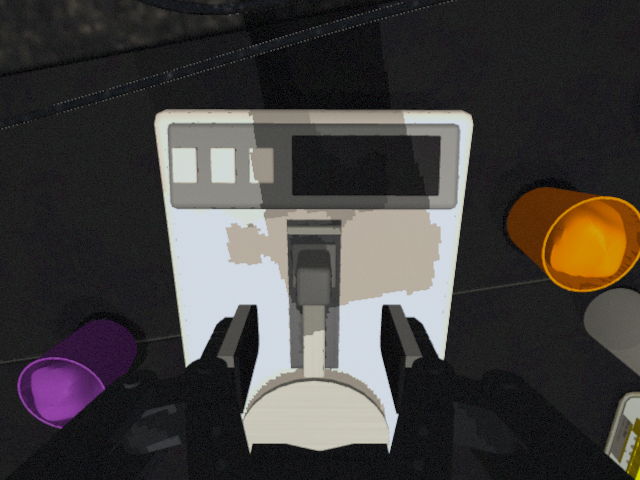

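The wrist view shows the block at (313,285) with a gap left before the rail's end bar at (315,225). The tongue still touches the pan edge at (315,375). It moved about 47 mm and is not fully back, so I'll check the rail profile.

Run:
```python
from h import *
im,d=bot.read_camera("wrist");P=cloud("wrist",d)
a=np.radians(-10);c0=np.array([.547,.0135])
q=P[...,:2]-c0;lx=q[...,0]*np.cos(a)+q[...,1]*np.sin(a);ly=-q[...,0]*np.sin(a)+q[...,1]*np.cos(a);z=P[...,2]
for nm,lo,hi in(("mid",-.005,.005),("sideR",-.016,-.012),("sideL",.012,.016),("outL",.018,.022)):
    m=(d>0)&(ly>lo)&(ly<hi)
    out=[]
    for x in np.arange(-.12,.04,.003):
        s=m&(lx>=x)&(lx<x+.003)
        out.append(f"{1000*x:.0f}:{1000*np.median(z[s]):.0f}" if s.sum()>3 else f"{1000*x:.0f}:-")
    print(nm,*out)
cv2.imwrite("pics/crop.png",cv2.resize(im[190:400,240:400],None,fx=3.5,fy=2.8))
```

```text
mid -120:66 -117:67 -114:67 -111:68 -108:69 -105:68 -102:68 -99:68 -96:66 -93:56 -90:56 -87:57 -84:225 -81:224 -78:57 -75:57 -72:60 -69:80 -66:92 -63:92 -60:92 -57:92 -54:92 -51:92 -48:92 -45:- -42:- -39:78 -36:78 -33:78 -30:78 -27:78 -24:78 -21:78 -18:77 -15:78 -12:77 -9:78 -6:78 -3:78 0:78 3:78 6:78 9:77 12:77 15:77 18:- 21:68 24:70 27:70 30:70 33:70 36:70 39:70
sideR -120:65 -117:66 -114:67 -111:68 -108:68 -105:68 -102:68 -99:68 -96:66 -93:56 -90:229 -87:230 -84:60 -81:222 -78:57 -75:57 -72:59 -69:60 -66:60 -63:60 -60:60 -57:60 -54:60 -51:60 -48:60 -45:60 -42:58 -39:57 -36:57 -33:57 -30:57 -27:57 -24:57 -21:57 -18:57 -15:57 -12:57 -9:57 -6:57 -3:57 0:57 3:57 6:57 9:57 12:57 15:57 18:56 21:57 24:68 27:63 30:69 33:70 36:70 39:70
sideL -120:66 -117:66 -114:67 -111:68 -108:69 -105:68 -102:68 -99:68 -96:66 -93:56 -90:230 -87:230 -84:222 -81:222 -78:57 -75:57 -72:57 -69:57 -66:57 -63:57 -60:57 -57:57 -54:57 -51:57 -48:57 -45:57 -42:57 -39:57 -36:57 -33:57 -30:57 -27:56 -24:57 -21:57 -18:56 -15:57 -12:56 -9:57 -6:57 -3:57 0:57 3:57 6:57 9:56 12:57 15:57 18:57 21:57 24:57 27:69 30:57 33:70 36:70 39:70
outL -120:66 -117:67 -114:67 -111:68 -108:69 -105:68 -102:68 -99:68 -96:66 -93:56 -90:225 -87:225 -84:56 -81:56 -78:56 -75:56 -72:56 -69:56 -66:56 -63:56 -60:56 -57:56 -54:56 -51:56 -48:56 -45:56 -42:56 -39:56 -36:56 -33:56 -30:56 -27:56 -24:56 -21:56 -18:56 -15:56 -12:56 -9:56 -6:56 -3:56 0:56 3:56 6:56 9:56 12:56 15:56 18:56 21:56 24:56 27:67 30:69 33:57 36:70 39:70
```

View pics/crop.png

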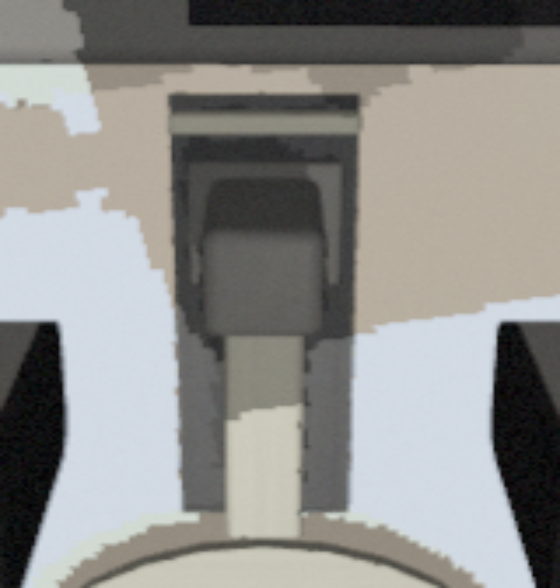

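```bash
python3 -c "
from h import *
to(.490,.022,.244,80)"
python3 -m pendant '[[0.05,-0.0085,-0.004,0,0],[0.05,0,0,0.02,0],[0.05,0,0,0.02,0],[0.05,0,0,0.02,0],[0.05,0,0,0.016,0],[0.05,0,0,0,0],[0.05,0,0,0,0]]' 20
python3 -c "
from h import *
to(.490,.022,.244,80)"
```

```text
t 6.67 pos [0.4795 0.0251 0.3187] yang 80.3 turn 0.3 shift [-0.0111 -0.0012  0.0747] tilt [-0.002 -0.    -1.   ] F [-0.2 -0.4 -0.8] g 0.588 0.0
t: 7.25
eef_pos: [0.4877, 0.0189, 0.2426]
tool_rot: [-0.002, 0.085, 0.996, -0.001]
contact_force: [-0.3, -0.7, 1.6]
gripper_width: 0.587
grasp_force: 0.0
t 7.25 pos [0.4877 0.0189 0.2426] yang 80.2 turn 0.2 shift [-0.0017  0.0035 -0.0014] tilt [-0.003 -0.001 -1.   ] F [-0.3 -0.7  1.6] g 0.587 0.0
```

```bash
python3 -m pendant '[[0.05,-0.0015,0.003,0,0],[0.018,0,0,0,0],[0.018,0,0,0,0],[0.018,0,0,0,0],[0.018,0,0,0,0],[0.018,0,0,0,0],[0.018,0,0,0,0]]' 40
python3 -m pendant '[[0.018,0.003,0,0,0],[0.018,0.003,0,0,0],[0.018,0,0,0,0],[0.018,0,0,0,0]]' 40
python3 -m pendant '[[0.018,0.003,0,0,0],[0.018,0,0,0,0],[0.018,0,0,0,0]]' 40
```

```text
t: 7.83
eef_pos: [0.4903, 0.021, 0.2448]
tool_rot: [0.001, 0.086, 0.996, -0.0]
contact_force: [-0.5, -3.7, 5.1]
gripper_width: 0.228
grasp_force: 39.6
t: 8.17
eef_pos: [0.4879, 0.0213, 0.245]
tool_rot: [0.006, 0.086, 0.996, -0.0]
contact_force: [17.0, -7.6, -16.1]
gripper_width: 0.22
grasp_force: 41.1
t: 8.42
eef_pos: [0.4868, 0.0215, 0.2451]
tool_rot: [0.009, 0.086, 0.996, -0.0]
contact_force: [25.3, -9.7, -26.0]
gripper_width: 0.223
grasp_force: 41.4
```

```bash
python3 -m pendant '[[0.05,0,0,0,0],[0.05,0,0,0,0],[0.05,0,0,0,0]]' 20
python3 -m pendant '[[0.05,0.004,0,0,0],[0.05,0.004,0,0,0],[0.05,0,0,0,0]]' 20
python3 - <<'E'
from h import *
for c in("side","wrist"):
    im,d=bot.read_camera(c);P=cloud(c,d)
    a=np.radians(-10);q=P[...,:2]-np.array([.547,.0135]);lx=q[...,0]*np.cos(a)+q[...,1]*np.sin(a);ly=-q[...,0]*np.sin(a)+q[...,1]*np.cos(a);z=P[...,2]
    m=(d>0)&(abs(lx+.06)<.04)&(abs(ly)<.02)&(z>.087)&(z<.096)
    if m.sum()>5: print(c,np.percentile(lx[m],[1,99]),np.percentile(ly[m],[1,99]),m.sum())
    if c=="wrist": cv2.imwrite("pics/w3.png",im)
E
```

```text
t: 8.67
eef_pos: [0.4807, 0.0237, 0.2439]
tool_rot: [-0.0, 0.085, 0.996, 0.0]
contact_force: [0.6, 0.8, -0.5]
gripper_width: 0.583
grasp_force: 0.0
t: 8.92
eef_pos: [0.4718, 0.0252, 0.2436]
tool_rot: [-0.001, 0.085, 0.996, 0.0]
contact_force: [-0.3, 0.2, -0.8]
gripper_width: 0.583
grasp_force: 0.0
side [-0.05015554 -0.04327801] [-0.0096471   0.01000287] 16
wrist [-0.06779994 -0.04495423] [-0.01172861  0.00786617] 2912
```

View pics/w3.png

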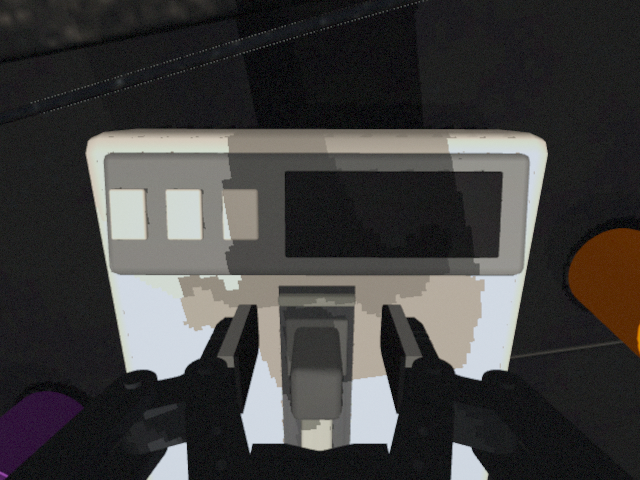

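The wrist view shows the fingers free on both sides of the block at (317,370), and the gap to the bar at (317,297) is still there. Gripping may be jamming the slide, so I'll push the block from its pan side with the closed fingers, above the tongue.

```bash
python3 -m pendant '[[0.05,0,0,-0.03,0],[0.05,0,0,-0.01,0],[0.0,-0.024,-0.001,0,0],[0.0,-0.024,-0.001,0,0],[0.0,0,0,0,0],[0.0,0,0,0,0],[0.0,0,0,0,0]]' 20
python3 -c "
from h import *
to(.5175,.017,.2545,80)"
```

```text
t: 9.6
eef_pos: [0.5195, 0.0148, 0.2834]
tool_rot: [-0.001, 0.085, 0.996, -0.0]
contact_force: [0.3, 0.6, 0.1]
gripper_width: 0.0
grasp_force: 0.0
t 9.6 pos [0.5195 0.0148 0.2834] yang 80.2 turn 0.2 shift [0.0023 0.0018 0.0289] tilt [-0.001 -0.    -1.   ] F [0.3 0.6 0.1] g 0.0 0.0
```

```bash
python3 -m pendant '[[0.0,0,0.002,0.015,0],[0.0,0,0,0.013,0],[0.0,0,0,0,0],[0.0,0,0,0,0]]' 20
python3 -m pendant '[[0.0,0.003,0,0,0],[0.0,0.003,0,0,0],[0.0,0,0,0,0]]' 20
python3 -m pendant '[[0.0,0.002,0,0,0],[0.0,0.002,0,0,0],[0.0,0,0,0,0]]' 20
python3 -m pendant '[[0.0,0.002,0,0,0],[0.0,0.002,0,0,0],[0.0,0,0,0,0]]' 20
```

```text
t: 9.93
eef_pos: [0.5194, 0.0169, 0.2552]
tool_rot: [-0.001, 0.085, 0.996, -0.0]
contact_force: [-0.3, 0.3, -0.6]
gripper_width: 0.001
grasp_force: 0.0
t: 10.18
eef_pos: [0.5148, 0.0177, 0.2566]
tool_rot: [0.001, 0.085, 0.996, 0.0]
contact_force: [2.7, -0.8, -0.9]
gripper_width: 0.0
grasp_force: 1.4
t: 10.43
eef_pos: [0.5133, 0.018, 0.2569]
tool_rot: [0.005, 0.085, 0.996, 0.0]
contact_force: [11.5, -3.4, -8.9]
gripper_width: 0.0
grasp_force: 6.1
t: 10.68
eef_pos: [0.5117, 0.0182, 0.2576]
tool_rot: [0.009, 0.086, 0.996, 0.0]
contact_force: [20.2, -5.2, -16.7]
gripper_width: 0.0
grasp_force: 10.6
```

The block doesn't move under a 20 N push against 1.2 N of friction, so this is the end stop. The tongue tip is at local x ≈ 19 mm and the pan edge at 25 mm, so the tongue is clear of the pan. Next, the cup.

```bash
python3 -m pendant '[[0.0,-0.012,0,0,0],[0.0,0,0,-0.03,0],[0.085,0,0,-0.03,0],[0.085,0,0,-0.02,0]]' 20
python3 -c "
from h import *
to(.454,.297,.33,80)"
```

```text
t: 11.02
eef_pos: [0.5186, 0.0169, 0.3379]
tool_rot: [0.0, 0.085, 0.996, 0.0]
contact_force: [0.9, -0.2, -0.4]
gripper_width: 0.272
grasp_force: 0.0
t 11.02 pos [0.5186 0.0169 0.3379] yang 80.2 turn 0.2 shift [0.1113 0.265  0.0079] tilt [ 0.001  0.    -1.   ] F [ 0.9 -0.2 -0.4] g 0.272 0.0
```

```bash
python3 -m pendant '[[0.085,0.012,0.028,0,0],[0.085,0.012,0.028,0,0],[0.085,0.012,0.028,0,0],[0.085,0.012,0.028,0,0],[0.085,0.012,0.028,0,0],[0.085,0.012,0.028,0,0],[0.085,0.012,0.028,0,0],[0.085,0.012,0.028,0,0],[0.085,0.012,0.028,0,0],[0.085,0.003,0.013,0,0],[0.085,0,0,0,0],[0.085,0,0,0,0]]' 20
python3 - <<'E'
from h import *
to(.454,.297,.33,80)
for c in("wrist","top"):
    im,d=bot.read_camera(c);P=cloud(c,d);x,y,z=P[...,0],P[...,1],P[...,2]
    m=(d>0)&(np.hypot(x-.454,y-.297)<.045)&(z>.055)&(z<.0645)
    if m.sum()>5:
        print(c,"cup",cv2.minEnclosingCircle(P[m][:,:2].astype(np.float32)),m.sum())
    a=np.radians(-10);q=P[...,:2]-np.array([.547,.0135]);lx=q[...,0]*np.cos(a)+q[...,1]*np.sin(a);ly=-q[...,0]*np.sin(a)+q[...,1]*np.cos(a)
    m=(d>0)&(abs(lx+.06)<.04)&(abs(ly)<.02)&(z>.087)&(z<.096)
    if m.sum()>5: print(c,"lock",np.percentile(lx[m],[1,99]),m.sum())
    cv2.imwrite(f"pics/{c}4.png",im)
im=cv2.imread("pics/top4.png");cv2.imwrite("pics/c4.png",np.hstack([cv2.resize(im[170:340,310:430],None,fx=3.4,fy=3.4),cv2.resize(cv2.imread("pics/wrist4.png")[:, 120:560],(390,578))])[:578,:798])
E
```

```text
t: 12.02
eef_pos: [0.4538, 0.297, 0.3357]
tool_rot: [-0.0, 0.084, 0.996, -0.0]
contact_force: [0.5, -0.3, 0.2]
gripper_width: 0.996
grasp_force: 0.0
t 12.02 pos [0.4538 0.297  0.3357] yang 80.3 turn 0.3 shift [-0.0002  0.      0.0057] tilt [-0.    -0.001 -1.   ] F [ 0.5 -0.3  0.2] g 0.996 0.0
wrist cup ((0.452924907207489, 0.29547932744026184), 0.03185736760497093) 2307
top cup ((0.4548285901546478, 0.2953319549560547), 0.031285494565963745) 67
top lock [-0.06651951 -0.04346648] 123
```

View pics/c4.png

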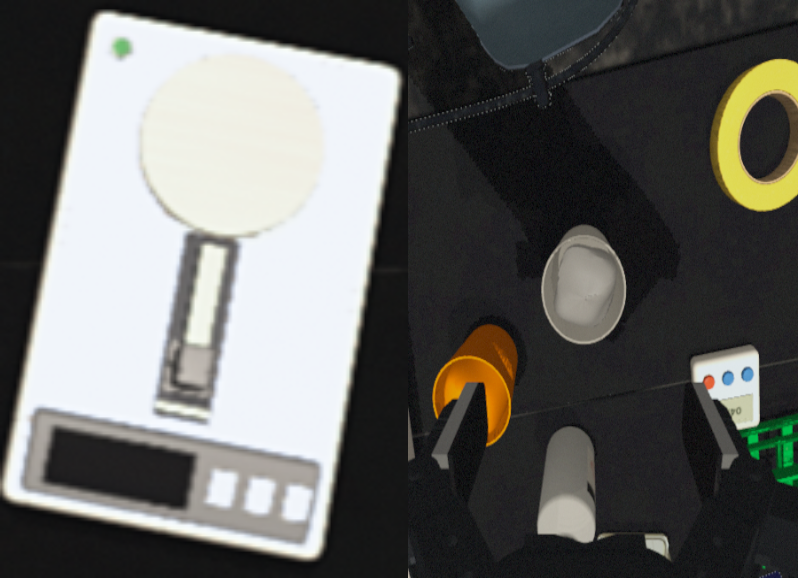

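The top view shows the tongue wholly off the pan with the lock at the rail's end. The wrist view shows the white cup (585,285) with foil, centred between the open fingers, and the bottle and orange cup clear of them. Next I'll descend and grip at 20 N.

```bash
python3 -m pendant '[[0.085,0,-0.0015,0.02,0],[0.085,0,0,0.03,0],[0.085,0,0,0.03,0],[0.085,0,0,0.03,0],[0.085,0,0,0.02,0],[0.085,0,0,0.01,0],[0.085,0,0,0,0],[0.085,0,0,0,0]]' 20
python3 -c "
from h import *
to(.4535,.2955,.195,80)"
```

```text
t: 12.78
eef_pos: [0.4543, 0.2948, 0.1961]
tool_rot: [0.0, 0.086, 0.996, -0.0]
contact_force: [-0.3, 0.2, 0.0]
gripper_width: 0.996
grasp_force: 0.0
t 12.78 pos [0.4543 0.2948 0.1961] yang 80.1 turn 0.1 shift [0.001  0.0006 0.0011] tilt [ 0. -0. -1.] F [-0.3  0.2  0. ] g 0.996 0.0
```

```bash
python3 -m pendant '[[0.055,0,0,0,0],[0.055,0,0,0,0],[0.055,0,0,0,0],[0.055,0,0,0,0],[0.055,0,0,0,0],[0.055,0,0,0,0]]' 20
python3 -m pendant '[[0.053,0,0,0,0],[0.053,0,0,0,0],[0.053,0,0,0,0]]' 20
```

```text
t: 13.28
eef_pos: [0.4545, 0.2957, 0.1975]
tool_rot: [0.001, 0.085, 0.996, 0.001]
contact_force: [-0.7, -1.1, 6.0]
gripper_width: 0.716
grasp_force: 20.3
t: 13.53
eef_pos: [0.4544, 0.2957, 0.1975]
tool_rot: [0.001, 0.085, 0.996, 0.001]
contact_force: [-1.0, -2.1, 6.6]
gripper_width: 0.717
grasp_force: 20.3
```

```bash
python3 -m pendant '[[0.053,0,0,-0.005,0],[0.053,0,0,-0.015,0],[0.053,0,0,-0.025,0],[0.053,0,0,-0.03,0],[0.053,0,0,-0.025,0],[0.053,0,0,-0.015,0],[0.053,0,0,-0.005,0],[0.053,0,0,0,0]]' 20
python3 - <<'E'
from h import *
to(.6255,-.0002,.33,80)
im,d=bot.read_camera("wrist");P=cloud("wrist",d);z=P[...,2]
cv2.imwrite("pics/w5.png",im)
E
```

```text
t: 14.2
eef_pos: [0.454, 0.2958, 0.3175]
tool_rot: [0.001, 0.085, 0.996, 0.001]
contact_force: [-0.1, -0.7, -1.0]
gripper_width: 0.718
grasp_force: 22.2
t 14.2 pos [0.454  0.2958 0.3175] yang 80.2 turn 0.2 shift [-0.2192 -0.2626 -0.0128] tilt [ 0.003  0.002 -1.   ] F [-0.1 -0.7 -1. ] g 0.718 22.2
```

View pics/w5.png

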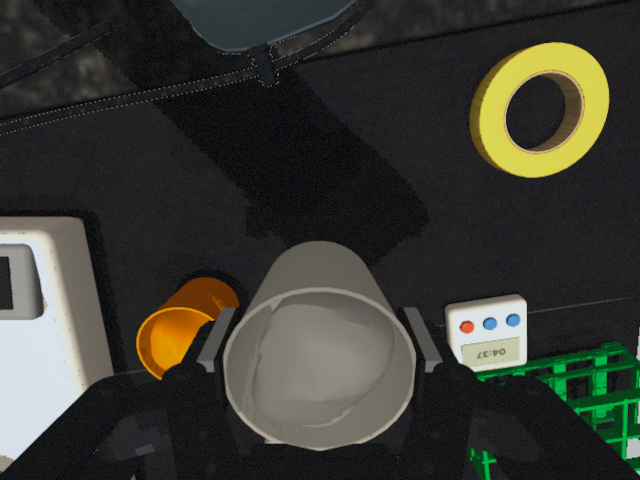

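The cup hangs upright between the pads at (320,370). Next I'll carry it over the pan.

```bash
python3 -m pendant '[[0.053,-0.005,-0.006,0,0],[0.053,-0.010,-0.012,0,0],[0.053,-0.015,-0.018,0,0],[0.053,-0.015,-0.018,0,0],[0.053,-0.015,-0.018,0,0],[0.053,-0.015,-0.018,0,0],[0.053,-0.015,-0.018,0,0],[0.053,-0.015,-0.018,0,0],[0.053,-0.015,-0.018,0,0]]' 20 >/dev/null
python3 -m pendant '[[0.053,-0.015,-0.018,0,0],[0.053,-0.015,-0.018,0,0],[0.053,-0.015,-0.018,0,0],[0.053,-0.015,-0.018,0,0],[0.053,-0.015,-0.018,0,0],[0.053,-0.012,-0.014,0,0],[0.053,-0.007,-0.009,0,0],[0.053,0,0,0,0],[0.053,0,0,0,0],[0.053,0,0,0,0]]' 20
python3 -c "
from h import *
to(.6255,-.0002,.28,80)"
```

```text
t: 15.83
eef_pos: [0.6204, 0.0073, 0.315]
tool_rot: [-0.001, 0.084, 0.996, 0.0]
contact_force: [-0.1, -0.1, -0.4]
gripper_width: 0.716
grasp_force: 22.2
t 15.83 pos [0.6204 0.0073 0.315 ] yang 80.3 turn 0.3 shift [-0.0063 -0.0066  0.0349] tilt [-0.002  0.001 -1.   ] F [-0.1 -0.1 -0.4] g 0.716 22.2
```

```bash
python3 -m pendant '[[0.053,-0.003,-0.003,0.005,0],[0.053,-0.003,-0.0035,0.01,0],[0.053,0,0,0.01,0],[0.053,0,0,0.005,0],[0.053,0,0,0.003,0],[0.053,0,0,0,0],[0.053,0,0,0,0]]' 20
python3 - <<'E'
from h import *
to(.6255,-.0002,.2675,80)
im,d=bot.read_camera("side");P=cloud("side",d);x,y,z=P[...,0],P[...,1],P[...,2]
m=(d>0)&(z>.075)&(z<.17)&(np.hypot(x-.625,y)<.05)
print("z low",np.percentile(z[m],[0.5,2,5]),m.sum())
for i in range(4): to(.6255,-.0002,.2675,80);bot.read_camera("side")
E
```

```text
t: 16.42
eef_pos: [0.6258, -0.0012, 0.2824]
tool_rot: [-0.0, 0.085, 0.996, -0.0]
contact_force: [-0.6, -0.0, -0.9]
gripper_width: 0.717
grasp_force: 22.2
t 16.42 pos [ 0.6258 -0.0012  0.2824] yang 80.2 turn 0.2 shift [0.0005 0.001  0.0149] tilt [-0. -0. -1.] F [-0.6 -0.  -0.9] g 0.717 22.2
z low [0.08246326 0.08622965 0.08864734] 672
t 16.47 pos [ 0.6259 -0.0013  0.2828] yang 80.2 turn 0.2 shift [0.0006 0.001  0.0153] tilt [ 0.  0. -1.] F [ 0.1  0.5 -0.1] g 0.717 22.2
t 16.52 pos [ 0.626  -0.0013  0.283 ] yang 80.2 turn 0.2 shift [0.0007 0.001  0.0155] tilt [ 0.001  0.    -1.   ] F [ 0.3  0.2 -0.8] g 0.712 22.2
t 16.57 pos [ 0.626  -0.0013  0.2831] yang 80.2 turn 0.2 shift [0.0007 0.001  0.0156] tilt [ 0.001  0.    -1.   ] F [-0.2 -0.1 -0.9] g 0.719 22.2
t 16.62 pos [ 0.626  -0.0013  0.2832] yang 80.2 turn 0.2 shift [0.0007 0.001  0.0157] tilt [ 0.001  0.    -1.   ] F [-0.4 -0.9 -1.4] g 0.713 22.2
```

Gap is about 15.5 mm; I'll lower slowly and watch the force.

```bash
python3 -m pendant '[[0.053,0,0.001,0.003,0],[0.053,0,0,0.003,0],[0.053,0,0,0.003,0],[0.053,0,0,0.002,0],[0.053,0,0,0.001,0],[0.053,0,0,0,0],[0.053,0,0,0,0],[0.053,0,0,0,0]]' 20
python3 -m pendant '[[0.053,0,0,0.001,0],[0.053,0,0,0.001,0],[0.053,0,0,0,0],[0.053,0,0,0,0],[0.053,0,0,0,0]]' 20
```

```text
t: 17.33
eef_pos: [0.6261, -0.0004, 0.2708]
tool_rot: [0.0, 0.085, 0.996, 0.0]
contact_force: [0.5, -0.1, -1.4]
gripper_width: 0.715
grasp_force: 22.2
t: 17.75
eef_pos: [0.626, -0.0004, 0.2687]
tool_rot: [0.0, 0.085, 0.996, 0.0]
contact_force: [0.5, -0.0, -1.5]
gripper_width: 0.714
grasp_force: 22.2
```

```bash
python3 -m pendant '[[0.053,0,0,0.0005,0],[0.053,0,0,0.0005,0],[0.053,0,0,0,0],[0.053,0,0,0,0]]' 20
python3 -m pendant '[[0.053,0,0,0.0005,0],[0.053,0,0,0.0005,0],[0.053,0,0,0,0],[0.053,0,0,0,0]]' 20
python3 -c "
from h import *
for i in range(4): bot.read_camera('side');to(.6255,-.0002,.2675,80)"
```

```text
t: 18.08
eef_pos: [0.626, -0.0004, 0.2676]
tool_rot: [-0.0, 0.085, 0.996, -0.0]
contact_force: [0.6, 0.8, 0.4]
gripper_width: 0.716
grasp_force: 22.2
t: 18.42
eef_pos: [0.6261, -0.0004, 0.2667]
tool_rot: [0.0, 0.085, 0.996, 0.0]
contact_force: [0.4, 0.6, 0.3]
gripper_width: 0.715
grasp_force: 22.3
t 18.47 pos [ 6.261e-01 -4.000e-04  2.668e-01] yang 80.2 turn 0.2 shift [ 0.0006  0.0001 -0.0007] tilt [ 0.  0. -1.] F [0.1 0.7 0.5] g 0.716 22.3
t 18.52 pos [ 6.260e-01 -4.000e-04  2.668e-01] yang 80.2 turn 0.2 shift [ 0.0006  0.0001 -0.0007] tilt [ 0.  0. -1.] F [ 0.1  0.  -0.1] g 0.721 22.3
t 18.57 pos [ 6.260e-01 -4.000e-04  2.668e-01] yang 80.2 turn 0.2 shift [ 0.0006  0.0001 -0.0007] tilt [ 0.  0. -1.] F [-1.6 -0.3  0.7] g 0.716 22.3
t 18.62 pos [ 6.260e-01 -4.000e-04  2.667e-01] yang 80.2 turn 0.2 shift [ 0.0006  0.0001 -0.0008] tilt [ 0.  0. -1.] F [ 0.  -0.4  1. ] g 0.715 22.3
```

Fz has risen by about 1.3 N, so the cup rests on the pan. Next I'll release in small steps.

```bash
python3 -m pendant '[[0.0605,0,0,0,0],[0.0615,0,0,0,0],[0.0625,0,0,0,0],[0.0640,0,0,0,0],[0.067,0,0,0,0],[0.070,0,0,0,0],[0.075,0,0,0,0],[0.08,0,0,0,0],[0.085,0,0,0,0],[0.085,0,0,0,0],[0.085,0,0,0,0]]' 20
python3 -m pendant '[[0.085,0,0,-0.01,0],[0.085,0,0,-0.02,0],[0.085,0,0,-0.03,0],[0.085,0,0,-0.03,0],[0.085,0,0,-0.03,0],[0.085,0,0,0,0],[0.085,0,0,0,0]]' 20
python3 - <<'E'
from h import *
for c in("wrist","side"):
    im,d=bot.read_camera(c);P=cloud(c,d);x,y,z=P[...,0],P[...,1],P[...,2]
    m=(d>0)&(np.hypot(x-.6255,y)<.05)&(z>.125)&(z<.133)
    if m.sum()>5: print(c,"rim",cv2.minEnclosingCircle(P[m][:,:2].astype(np.float32)),m.sum())
    m=(d>0)&(np.hypot(x-.6255,y)<.05)&(z>.11)&(z<.16)
    print("ztop",np.percentile(z[m],[50,99]))
    cv2.imwrite(f"pics/{c}6.png",im)
    for n in("bottle","timer","cup"):
        for r in bot.trace(n,c)[:2]:
            p=P[r["mask"]&(d>0)]; print(n,round(r["score"],2),np.round(np.median(p,0),3))
E
```

```text
t: 19.53
eef_pos: [0.626, -0.0004, 0.2667]
tool_rot: [-0.0, 0.085, 0.996, 0.0]
contact_force: [-0.4, 0.4, 0.1]
gripper_width: 0.993
grasp_force: 0.0
t: 20.12
eef_pos: [0.6266, -0.0006, 0.3897]
tool_rot: [0.002, 0.085, 0.996, 0.001]
contact_force: [0.1, 0.3, -0.5]
gripper_width: 0.994
grasp_force: 0.0
wrist rim ((0.6223474740982056, 0.0006489529041573405), 0.031791429966688156) 2508
ztop [0.13025212 0.14053952]
bottle 0.95 [0.595 0.234 0.041]
cup 0.91 [0.517 0.183 0.057]
cup 0.84 [0.619 0.001 0.129]
side rim ((0.6242436766624451, 0.001084187882952392), 0.034411147236824036) 180
ztop [0.12693247 0.14048367]
bottle 0.81 [0.599 0.273 0.065]
bottle 0.6 [0.498 0.027 0.075]
cup 0.69 [ 0.557 -0.155  0.05 ]
cup 0.64 [0.507 0.212 0.052]
```

View pics/wrist6.png

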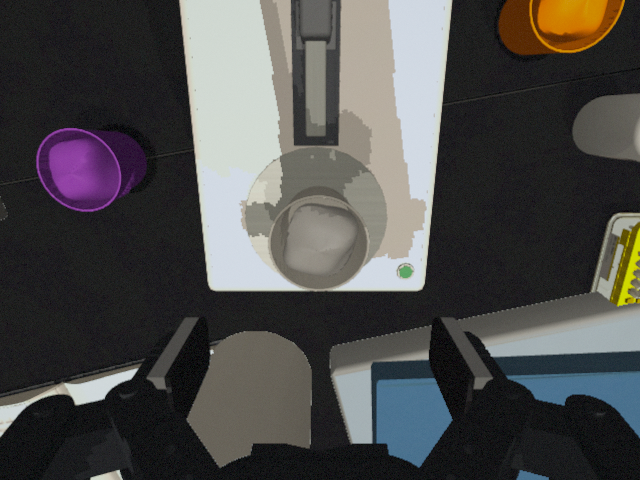

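The cup stands upright at the pan centre (319,243), the tongue (316,137) is off the pan, and the bottle hasn't moved. I'll hand it in.

```bash
python3 -c "
from station import bot
print(bot.hand_in())"
```

```text
the job is handed in; nothing more can be done
None
```

I handed the job in: the cup stands upright within about 3 mm of the pan's centre, after a gentle set-down (about 1.3 N measured). The lock is back against a hard stop with its tongue off the pan, but I measured only about 47 mm of travel, not 55 mm, and a gap of about 6 mm to the bar at the end of the rail, so the full end stop is not certain.

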